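# Pile the blank painting panels squarely on the drying board

### The job

Clear up the blank painting panels: lay the other two oblong panels on top of the one lying on the plywood board, so that all three make one square pile with their edges flush, white faces up and the long sides running the same way. Set each panel down gently rather than dropping it, and leave everything else on the table where it is.

Things in the scene. Friction and masses are not known exactly. Their poses are not given: they have to be found in the camera images.
- panel_low: blank artist's painting panel: oblong block with a white primed top face and pale bare-wood sides, 100 mm (its x axis) by 60 mm (its y axis) by 18 mm thick, about 70 g; all three oblong panels are identical. Origin: centre of its underside, z up; it lies on the plywood board and is the bottom of the pile, free to slide if pushed.
- panel_book: blank artist's painting panel: oblong block with a white primed top face and pale bare-wood sides, 100 mm (its x axis) by 60 mm (its y axis) by 18 mm thick, about 70 g; all three oblong panels are identical. Origin: centre of its underside, z up; at the start it lies flat on the closed sketchbook (underside 15 mm above the table).
- panel_table: blank artist's painting panel: oblong block with a white primed top face and pale bare-wood sides, 100 mm (its x axis) by 60 mm (its y axis) by 18 mm thick, about 70 g; all three oblong panels are identical. Origin: centre of its underside, z up; at the start it lies flat on the bare table.
- board: plywood drying board, 200 mm (x) by 150 mm (y) by 12 mm thick, fixed to the table; origin: centre of its underside on the table. panel_low lies on its +x part, a jar lid on its -x end.
- sketchbook: closed black-covered sketchbook, 150 mm (x) by 105 mm (y) by 15 mm thick, fixed to the table; origin: centre of its underside.
- jar_lid: black round jar lid, 38 mm across, 12 mm high, lying on the drying board off one short end of panel_low; origin: centre of underside; bystander
- round_panel: round white-faced wooden panel, 80 mm across, 18 mm thick, lying on the table at the far left; origin: centre of underside; bystander, not part of the pile
- eraser: white eraser, 45 x 22 x 13 mm, on the table on the robot's side; origin: centre of underside; bystander
- brush: flat paintbrush about 215 mm long, 8 mm high, lying roughly along y on the table at the far middle; origin: on its underside, 105 mm from the handle end and 110 mm from the bristle end; bystander
- yellow_jar: yellow paint jar, 72 mm across, 115 mm tall, standing at the far right; origin: centre of underside; bystander
Mind the look-alikes: they are no part of the job. What is shaped like the panel_book but pink or red is not meant.

How it is judged:
By the outcome, as a careful person would: the job done as asked, in the order asked, and still so for the second after the job is handed in, with the robot touching nothing.
It also fails if it takes over 61 s, if anything falls off the work surface, if the arm or the gripper's body presses on something with over 40 N, if the wrist force passes 120 N, or if a joint passes its speed limit or range.

### The arm

A 6-joint arm with a two-finger parallel gripper is mounted at the origin on the work surface. World frame = base frame: x ahead of the robot, y to its left, z up, the work surface at z = 0. Lengths are in m, angles in rad, forces in N, time in s.
With the tool pointing down it reaches from about 0.35 to 0.875 m from the base axis. Payload 4.2 kg.
Tool frame: the origin (TCP) lies midway between the tips of the shut fingers; the grasp point (between the pads) lies 19 mm behind it; z points along the fingers, y is the line along which they close (so a half turn about z gives the same grasp; the last joint's range is limited). The gripper opens to 87 mm and grips with 3 to 60 N. Pads are 19 mm wide; open, the fingers measure 117 mm over their backs; the gripper's body (75 mm by 190 mm) begins 51 mm behind the grasp point.
Start: joints at [-0.89, 0.385, 0.008, 0, -1.194, -0.259], TCP at [0.256, -0.57, 0.223] pointing down, gripper open.
Joint ranges: [-3.14, 3.14], [-1.21, 2.06], [-1.07, 1.41], [-3.16, 2.05], [-2.99, -0.16], [-3.1, 3.1]. Speed limits (rad/s): [2.79, 2.79, 3.14, 3.14, 3.14, 3.14].

### API

Orientations are given as a unit quaternion [w, x, y, z].
In Python, from plant import ctrl gives the robot as it stands.
- The arm moves only by the tool send_rows, never from a script. Its argument "rows" is a list that holds one entry, the list of rows, each a list of 4 numbers: the shift along the world's x, y, z in mm, then the turn about the world's z in degrees. A call has 1 to 12 rows; each row is the pose to reach, as a shift and turn from the pose commanded when the call began; what a row does not reach only later rows make up. A row lasts 1/8 s, in which the tool goes at most 62.5 mm and 10.7 degrees, less where a joint would pass 70% of its speed; a pose out of reach is approached as far as the arm can. A call with a gripper value outside its range is refused whole. "grip" is the closure, from -1 (fully open) to 1 (shut), set as the call begins (left out, the last holds). The fingers move at their own pace and stop on an object; "grip_force" is the grip in N (left out, the last holds). Time passes only in rows, so rows that repeat a pose let the fingers close. It gives the time, the measured TCP pose, the force, the opening and the grip force at its end, in the units of the state.
- ctrl.state(): the state, without advancing time (a new reading comes with each control period).
- ctrl.capture(name): name is "scene" or "side" or "wrist"; returns (picture, depth): 480x640x3 uint8, blue, green, red; 480x640 float32, m along the optical axis (not along the pixel's ray), 0 where there is no reading.
- ctrl.camera_params(name): a dict with "vfov" (degrees; the focal length in pixels is half the picture's height over the tangent of half this angle, whatever the lens; pixels are square), "cx", "cy" (the principal point, pixels), "rvec" (rotation vector, rad) and "tvec" (3), from world to camera coordinates, as OpenCV has them. Camera axes: x right, y down, z forward; pixel columns grow to the right and rows downward; lengths in m; the calibration is good to about 2 mm. A picture is of the moment at which its call begins: read the wrist's pose just before it. camera_params takes no time and is no camera call; for the wrist camera it gives the pose at the moment of the call.
- ctrl.job_done(): hands the job in; it is judged then, once.
Trained networks look in the newest picture that a camera, given by its name, has taken for a name from the list of things; names that differ only in an ending like _2 or _b are one class to them, and where a whole thing is asked for, a point or a joint stands for the part that bears it (a point fixed in the world has none). Each returns a list of dicts, best first, with "score" (0 to 1); they miss things now and then, are a little off and sometimes report something else, mostly with a low value. They report only what shows in the picture. A call takes as long as a camera call. They do not tell look-alikes from the thing itself.
- ctrl.search_frame(camera, name): "position" ([x, y, z] in m, in world coordinates, good to about 4 mm: the middle of the surface that is visible of it).
- ctrl.masks_of(camera, name): "pixels" (480x640 bool, what is visible of it).
- ctrl.mark_of(camera, name): "position" ([x, y, z] in m, in world coordinates, good to about 4 mm: a listed point, or the origin of a listed thing).
The state is a dict: "t": time; "joint_positions": joint angles; "qd": joint speeds; "tau": joint torques, N m; "eef_pos": TCP position; "eef_rot": TCP orientation; "wrist_force": force on the tool from outside, world axes, zero at the start; "wrist_torque": the same for the moment, N m; "width": opening from 0.0 (shut) to 1.0 (fully open); "gripper_force": force on a finger pad.
Only numpy, scipy, OpenCV 4.12 (cv2) and the standard library are available. Lean on these libraries where they do the work, as an engineer would, in place of code of your own. Each camera call takes 0.05 s, during which the arm holds its last target. There are 200 camera calls.

## Working session

There is one attempt and no reset: what is moved stays moved. The work goes in short steps, Python scripts to look and compute and a tool call to move; the robot and the scene stay as the last step left them, time stands still between calls to the robot, and variables do not carry over. Pictures are saved under pics/ and viewed, at most 10 in all, crops included, and the job is handed in when it is done.

Besides the shell and the picture viewer there is one more tool, called as name(argument=value, ...), one argument or row to a line, values as JSON. send_rows: Moves the arm, as the interface text tells. Its arguments: {"type":"object","properties":{"rows":{"type":"array","items":{"type":"array","items":{"type":"array","items":{"type":"number"}}}},"grip":{"type":"number"},"grip_force":{"type":"number"}},"required":["rows"]}

```bash
mkdir -p pics; cat > h.py <<'E'
import numpy as np, cv2
from plant import ctrl
def cloud(cam):
    p=ctrl.camera_params(cam); img,d=ctrl.capture(cam)
    f=240/np.tan(np.radians(p['vfov'])/2); R=cv2.Rodrigues(np.array(p['rvec'],float))[0]; t=np.array(p['tvec'],float).ravel()
    v,u=np.mgrid[:480,:640]
    c=np.stack([(u-p['cx'])/f*d,(v-p['cy'])/f*d,d],-1)
    return img,d,(c-t)@R
def rect(P,z,tol=.005):
    q=P[(abs(P[:,2]-z)<tol)]
    (c,s,a)=cv2.minAreaRect((q[:,:2]*1000).astype(np.float32))
    if s[0]<s[1]: s=s[::-1]; a-=90
    return np.round(c,1),np.round(s,1),round((a+90)%180-90,1),len(q),np.median(q[:,2])
E
python3 - <<'E'
from h import *
s=ctrl.state(); print(s['t'],s['eef_pos'],s['eef_rot'],s['width'])
ims=[]
for cam in ['scene','side']:
    img,d,P=cloud(cam); ims.append(img); print(cam,ctrl.camera_params(cam))
    for n in ['panel_low','board','sketchbook','eraser','jar_lid','round_panel']:
        for r in ctrl.masks_of(cam,n)[:5]:
            m=r['pixels']&(d>0); Q=P[m]
            if len(Q)<20: continue
            vv,uu=np.where(m); zt=np.percentile(Q[:,2],80)
            print(n,round(r['score'],2),'px',int(uu.mean()),int(vv.mean()),'med',np.median(Q,0).round(3),'ztop',zt.round(4),rect(Q,zt))
cv2.imwrite('pics/a.png',ims[0]); cv2.imwrite('pics/b.png',ims[1])
E
```

```text
0.0 [ 0.25565326 -0.56966869  0.22146962] [-2.70272803e-04 -2.09264437e-01  9.77858495e-01  1.04219293e-03] 0.9994388836969343
scene {'vfov': 50.88318441788252, 'cx': 318.0242234616138, 'cy': 229.81837396469848, 'rvec': array([ 1.25555001,  2.05612624, -1.09316127]), 'tvec': array([ 0.32724156, -0.21169191,  1.45527521])}
panel_low 0.55 px 500 284 med [0.534 0.286 0.03 ] ztop 0.0311 (array([519.9, 282.9]), array([105.3,  60.3]), 12.7, 1139, np.float64(0.03037534675123686))
board 0.84 px 504 287 med [0.519 0.304 0.012] ztop 0.0134 (array([494.9, 285.4]), array([201.4, 150. ]), 19.3, 3555, np.float64(0.012483277998291594))
sketchbook 0.61 px 257 212 med [ 0.515 -0.263  0.015] ztop 0.0162 (array([ 473.9, -281.6]), array([157. , 105.6]), 20.0, 907, np.float64(0.015445805004024947))
eraser 0.48 px 386 214 med [0.371 0.003 0.012] ztop 0.0142 (array([369.4,   1.7]), array([51.7, 23.6]), -14.4, 114, np.float64(0.013333305929505504))
jar_lid 0.81 px 493 254 med [0.433 0.255 0.024] ztop 0.025 (array([427.1, 255.2]), array([38.1, 35.6]), -6.1, 180, np.float64(0.024024726555195827))
round_panel 
[... 555 characters left out ...]
ay([764.1,  -8.1]), array([210.4,  19.6]), 79.3, 419, np.float64(0.006263711813201767))
board 0.92 px 213 424 med [0.466 0.313 0.011] ztop 0.012 (array([492.7, 284.4]), array([200.8, 152.7]), 19.0, 9901, np.float64(0.01121308884521636))
eraser 0.9 px 388 323 med [0.366 0.005 0.011] ztop 0.0125 (array([ 3.678e+02, -1.000e-01]), array([45.1, 24. ]), -15.4, 279, np.float64(0.011686650916770671))
jar_lid 0.58 px 264 410 med [0.424 0.256 0.023] ztop 0.0238 (array([425.6, 253.3]), array([36.4, 35.5]), -54.9, 544, np.float64(0.02305597312370053))
round_panel 0.76 px 130 333 med [0.702 0.242 0.017] ztop 0.0178 (array([708.9, 236.3]), array([81.5, 79.4]), -20.1, 1412, np.float64(0.01711089519468735))
```

View pics/a.png

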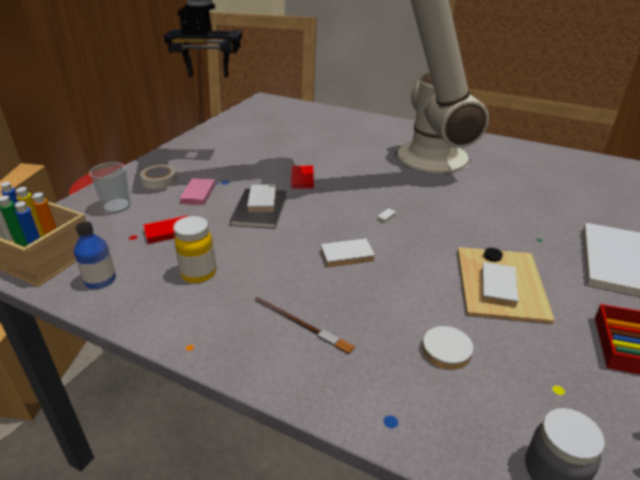

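View pics/b.png

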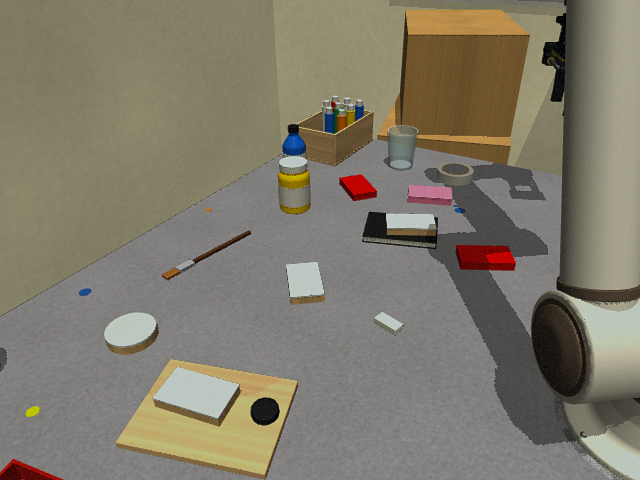

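The scene view shows panel_low on the board at (500,284) with the lid at (493,254), panel_table at (347,250) and panel_book on the sketchbook at (262,197). The side view shows them at (197,393), (305,280) and (410,224). The red and pink blocks are look-alikes.

```bash
cat >> h.py <<'E'
def panel(img,d,P,u,v,z,r=60,tol=.004,lo=125):
    "white pixels at height z, connected to seed -> rectangle"
    i=img.astype(int)
    m=(i.min(2)>lo)&(i.max(2)-i.min(2)<45)&(d>0)&(abs(P[...,2]-z)<tol)
    n,l=cv2.connectedComponents(m.astype(np.uint8),connectivity=4)
    if not l[v,u]: return ('seed miss',img[v,u],P[v,u])
    return rect(P[l==l[v,u]],z,tol)
E
python3 - <<'E'
from h import *
for cam,L in [('scene',[(500,284,.03),(347,252,.018),(262,196,.033)]),('side',[(197,393,.03),(304,280,.018),(410,221,.033)])]:
    img,d,P=cloud(cam)
    for a in L: print(cam,a,img[a[1],a[0]],panel(img,d,P,*a))
    for n in ['panel_book','yellow_jar']:
        print(n,[(round(r['score'],2),np.round(r['position'],3)) for r in ctrl.mark_of(cam,n)])
p=ctrl.camera_params('wrist');R=cv2.Rodrigues(p['rvec'])[0];print('wristcam pos',-R.T@p['tvec'],R[2])
E
```

```text
scene (500, 284, 0.03) [196 196 195] (array([520. , 283.2]), array([105.8,  59.3]), 11.8, 1111, np.float64(0.03051740482173272))
scene (347, 252, 0.018) [196 198 197] (array([546.2, -19. ]), array([101.4,  64.9]), -48.5, 857, np.float64(0.018328150907085363))
scene (262, 196, 0.033) [185 185 184] (array([ 456.2, -285. ]), array([106.9,  59.1]), 28.8, 523, np.float64(0.03347815083880625))
panel_book [(0.88, array([ 0.644, -0.41 , -0.001])), (0.76, array([ 0.291, -0.268,  0.003])), (0.64, array([ 0.459, -0.287,  0.018])), (0.58, array([ 0.481, -0.462, -0.001]))]
yellow_jar [(0.72, array([ 0.729, -0.261,  0.003]))]
side (197, 393, 0.03) [199 201 190] (array([520.7, 282. ]), array([102.2,  61.8]), 12.8, 2542, np.float64(0.029216791313752502))
side (304, 280, 0.018) [194 195 186] (array([545.4, -20.9]), array([103.7,  59.8]), -50.2, 1089, np.float64(0.017066630159370075))
side (410, 221, 0.033) [197 199 190] (array([ 456.2, -285.8]), array([99.4, 63.3]), 29.5, 652, np.float64(0.03207005182299843))
panel_book [(0.96, array([ 0.647, -0.411,  0.   ])), (0.82, array([ 0.454, -0.287,  0.015])), (0.82, array([ 0.483, -0.463,  0.   ])), (0.73, array([ 0.296, -0.266,  0.002]))]
yellow_jar [(0.82, array([ 0.731, -0.259, -0.001]))]
wristcam pos [ 0.18086405 -0.60448763  0.38451464] [ 0.26928213  0.12008616 -0.95554511]
```

send_rows(
  rows=[
    [[40,57,0,2],[80,114,0,4],[120,171,-15,5.3],[160,228,-40,5.3],[200,284,-73,5.3],[200,284,-73,5.3],[200,284,-73,5.3]],
  ],
  grip=-1,
)

```text
t: 1.88
eef_pos: [0.4566, -0.2837, 0.1481]
eef_rot: [-0.001, -0.256, 0.967, 0.001]
wrist_force: [-0.1, 0.1, 0.5]
width: 1.003
gripper_force: 0.0
```

```bash
cat >> h.py <<'E'
def yaw(s):
    w,x,y,z=s['eef_rot']; return np.degrees(np.arctan2(w*w-x*x+y*y-z*z,2*(x*y-w*z)))
def look(z,name=None,cam='wrist',near=None,tol=.004):
    s=ctrl.state(); img,d,P=cloud(cam)
    print('t',s['t'],'tcp',np.round(np.array(s['eef_pos'])*1000,1),'yaw',yaw(s).round(1),'F',np.round(s['wrist_force'],1),'w',s['width'])
    i=img.astype(int); m=(i.min(2)>110)&(i.max(2)-i.min(2)<50)&(d>0)&(abs(P[...,2]-z)<tol)
    n,l,st,c=cv2.connectedComponentsWithStats(m.astype(np.uint8),connectivity=4)
    for k in range(1,n):
        if st[k,4]>400:
            print(c[k].round(),st[k,:4],rect(P[l==k],z,tol),'mean',(P[l==k].mean(0)*1000).round(1))
    if name: cv2.imwrite(f'pics/{name}.png',img)
    return s,img,d,P
E
python3 -c "
from h import *
look(.033,'w1')"
```

```text
t 1.875 tcp [ 456.6 -283.7  148.1] yaw 119.7 F [-0.1  0.1  0.5] w 1.0025144633295462
[319. 225.] [282 167  77 119] (array([ 455.7, -288.1]), array([100.,  60.]), 28.4, 8567, np.float64(0.032654906478127216)) mean [ 453.2 -289.4   32.7]
```

View pics/w1.png

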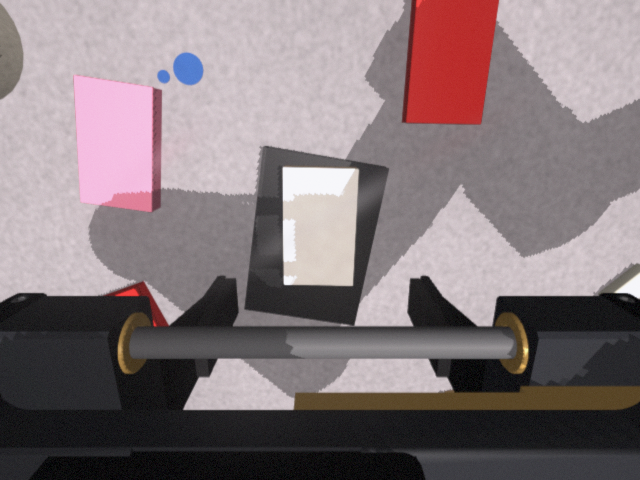

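The wrist view shows panel_book at (319,225), centred between the fingers, with no neighbour in the way.

send_rows(
  rows=[
    [[-1,-3,-40,-1.3],[-1,-3,-80,-1.3],[-1,-3,-110,-1.3],[-1,-3,-128,-1.3],[-1,-3,-128,-1.3],[-1,-3,-128,-1.3]],
  ],
)

```text
t: 2.68
eef_pos: [0.4555, -0.2901, 0.0227]
eef_rot: [0.001, -0.243, 0.97, -0.001]
wrist_force: [0.1, -0.7, 1.3]
width: 1.0
gripper_force: 0.0
```

send_rows(
  rows=[
    [[0,0,0,0],[0,0,0,0],[0,0,0,0],[0,0,0,0],[0,0,0,0],[0,0,0,0],[0,0,0,0],[0,0,0,0]],
  ],
  grip=1,
  grip_force=15,
)

```text
t: 3.68
eef_pos: [0.4549, -0.2891, 0.0218]
eef_rot: [-0.0, -0.243, 0.97, 0.0]
wrist_force: [-2.0, 2.5, 5.4]
width: 0.685
gripper_force: 15.0
```

send_rows(
  rows=[
    [[0,0,15,0],[0,0,45,0],[0,0,90,-1],[0,30,130,-3],[-2,85,130,-5],[-5,145,130,-8],[-8,205,130,-10],[-10,265,130,-12],[-12,325,130,-14],[-14,385,130,-15.8],[-15,440,130,-15.8],[-17,490,130,-15.8]],
  ],
)

```text
t: 5.18
eef_pos: [0.4378, 0.2029, 0.1523]
eef_rot: [0.001, -0.108, 0.994, 0.0]
wrist_force: [0.9, -0.5, -1.0]
width: 0.689
gripper_force: 15.0
```

send_rows(
  rows=[
    [[-2,30,0,0],[-3,53,0,0],[-3,53,0,0],[-3,53,0,0]],
  ],
)

```text
t: 5.68
eef_pos: [0.4347, 0.253, 0.1514]
eef_rot: [-0.0, -0.107, 0.994, -0.0]
wrist_force: [-0.1, 0.2, -0.6]
width: 0.686
gripper_force: 15.0
```

```bash
python3 -c "
from h import *
look(.03,'w2')
look(.145,tol=.02)"
```

```text
t 5.675 tcp [434.7 253.  151.4] yaw 102.3 F [-0.1  0.2 -0.6] w 0.6864459764582967
t 5.725 tcp [434.8 252.8 151.5] yaw 102.3 F [ 0.4 -0.1 -1.1] w 0.6875669123336493
[322. 265.] [255 207 136 119] (array([416. , 248.9]), array([62.5, 59.1]), -77.4, 15198, np.float64(0.16240032251279046)) mean [414.3 247.4 162.4]
[323. 375.] [264 359 118  34] (array([473.2, 260.4]), array([60.3, 22. ]), -78.2, 3948, np.float64(0.1622638059761331)) mean [472.9 260.3 162.3]
```

View pics/w2.png

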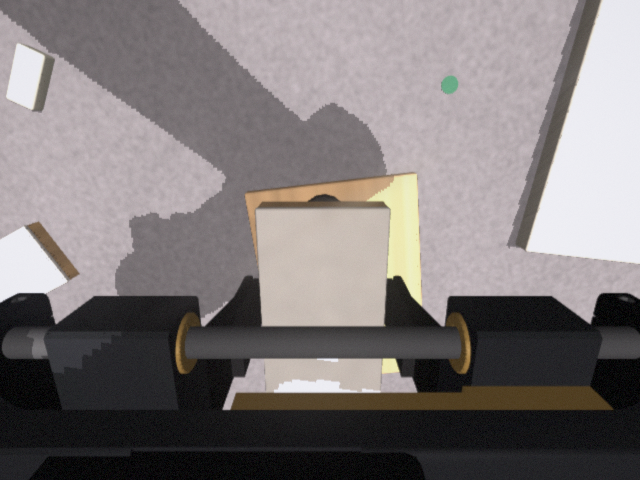

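The held panel is at (322,290), and its own measurement puts its centre on the TCP. It hides panel_low, because the image's upward direction is −x. I'll move to +x of panel_low to see it.

send_rows(
  rows=[
    [[45,12,0,0],[95,24,0,0],[145,36,0,0],[190,50,0,0],[190,50,0,0],[190,50,0,0]],
  ],
)

```text
t: 6.52
eef_pos: [0.6244, 0.3026, 0.1509]
eef_rot: [-0.001, -0.107, 0.994, -0.0]
wrist_force: [0.2, 0.4, -1.6]
width: 0.689
gripper_force: 15.0
```

```bash
python3 -c "
from h import *
look(.03,'w3')
look(.162)"
```

```text
t 6.525 tcp [624.4 302.6 150.9] yaw 102.3 F [ 0.2  0.4 -1.6] w 0.6888202861001741
[324.  87.] [283  17  84 144] (array([519.2, 280. ]), array([99.6, 60.1]), 12.4, 11515, np.float64(0.029824112180895826)) mean [516.6 279.4  29.8]
t 6.575 tcp [624.1 302.9 151.5] yaw 102.3 F [-0.5 -0.1 -0.1] w 0.6817515377556704
[322. 265.] [255 207 136 119] (array([605.6, 297.8]), array([60.3, 59.1]), -77.6, 15178, np.float64(0.16226247981610661)) mean [603.6 297.4 162.3]
[323. 375.] [264 359 118  34] (array([662.4, 310.5]), array([60.1, 22. ]), -77.4, 3943, np.float64(0.16208790779002338)) mean [662.3 310.4 162.1]
```

View pics/w3.png

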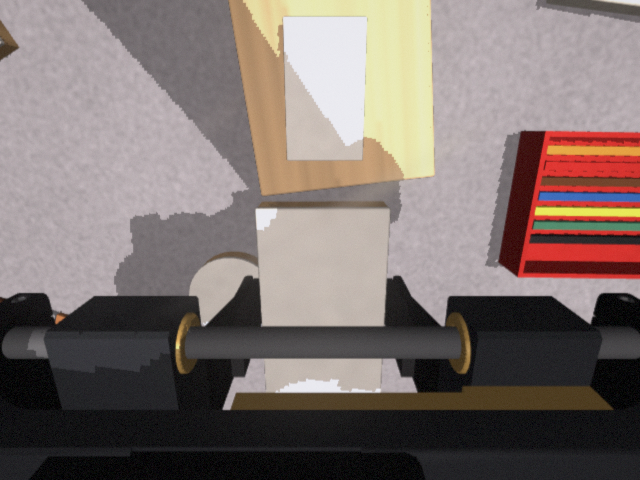

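panel_low shows whole at (324,87). Next I'll hover just above it and compare the edges from the fixed cameras.

send_rows(
  rows=[
    [[-40,-9,0,0],[-85,-18,-20,0],[-105,-22.4,-50,0],[-105,-22.4,-80,0],[-105,-22.4,-95,0],[-105,-22.4,-104,0],[-105,-22.4,-104,0],[-105,-22.4,-104,0]],
  ],
)

```text
t: 7.62
eef_pos: [0.5206, 0.2818, 0.0484]
eef_rot: [0.001, -0.108, 0.994, 0.0]
wrist_force: [-0.2, -0.8, -1.3]
width: 0.688
gripper_force: 15.0
```

```bash
cat > side.py <<'E'
from h import *
import sys
out=[]
for cam,(u,v,w,h) in [('side',(110,330,180,130)),('scene',(450,225,110,100))]:
    img,d,P=cloud(cam)
    s=3 if cam=='side' else 4
    out.append(cv2.resize(img[v:v+h,u:u+w],None,fx=s,fy=s,interpolation=cv2.INTER_CUBIC)[:390,:440 if cam=='scene' else 540][:390])
h=390; a=out[0]; b=out[1]; b=cv2.resize(b,(250,h*250//440)) if 0 else b
c=np.zeros((600,800,3),np.uint8); a=cv2.resize(a,(480,347)); b=cv2.resize(b,(320,284)); c[:347,:480]=a; c[:284,480:]=b
cv2.imwrite('pics/'+sys.argv[1],c[:350])
E
python3 side.py s1.png; python3 -c "
from h import *
look(.059,tol=.006)"
```

```text
t 7.725 tcp [520.5 281.8  48.3] yaw 102.4 F [ 0.2 -0.2 -0.9] w 0.6844680726072251
[322. 265.] [255 207 136 119] (array([501.8, 276.6]), array([60.3, 59.5]), -78.2, 15190, np.float64(0.05916636729252604)) mean [499.9 276.3  59.2]
[323. 375.] [264 359 118  34] (array([558.7, 289.3]), array([60.1, 22.3]), -77.3, 3941, np.float64(0.05914280852076875)) mean [558.5 289.3  59.1]
```

View pics/s1.png

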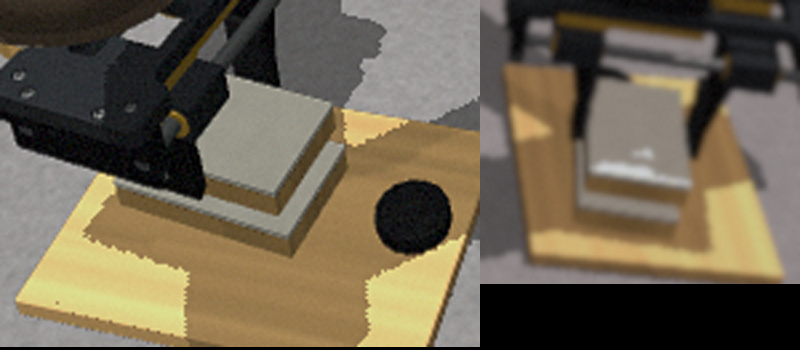

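The side crop shows the held panel about over panel_low with a gap, with the lid clear to the right at (413,217). I'll measure the relative edge offsets in the panel frame.

```bash
cat > rel.py <<'E'
from h import *
import sys
# extents of each layer in panel frame; args: angle z1 z2 ...
ang=np.radians(float(sys.argv[1])); c0=np.array([.5192,.280])
R=np.array([[np.cos(ang),np.sin(ang)],[-np.sin(ang),np.cos(ang)]])
for cam in ['side','scene']:
    img,d,P=cloud(cam); i=img.astype(int)
    for z in map(float,sys.argv[2:]):
        m=(d>0)&(abs(P[...,2]-z)<.0035)&(i.min(2)>70)&(i.max(2)-i.min(2)<35)
        q=(P[m][:,:2]-c0)@R.T*1000; q=q[(abs(q[:,0])<62)&(abs(q[:,1])<42)]
        X,Y=q.T
        def ext(a,b,sg):   # per-bin extreme of a, median over bins of b
            e=[]
            for lo in np.arange(-45,45,5):
                k=(b>=lo)&(b<lo+5)
                if k.sum()>4: e.append(np.max(sg*a[k])*sg)
            return np.round(e,1)
        print(cam,z,len(q)); 
        for nm,a,b,sg in [('xmin',X,Y,-1),('xmax',X,Y,1),('ymin',Y,X,-1),('ymax',Y,X,1)]: print('  ',nm,ext(a,b,sg))
E
python3 rel.py 12.4 .030 .0595
```

```text
side 0.03 591
   xmin [-48.5 -49.3 -48.9 -49.2 -48.8 -49.3 -48.8 -49.  -49.  -49.3 -48.9 -49.2
 -49.2]
   xmax [-40.3 -38.8 -38.9 -38.9 -39.7 -40.1 -39.3 -39.3 -38.6 -39.5   0.7  50.7
  49.8]
   ymin [-27.6 -23.7  22.8  23.1  24.3  23.   23.8  24.   23.9  22.6  26.2  27.4
  28.2  27.7  28.3  28.5  29.   28.8]
   ymax [31.8 31.9 32.3 32.2 31.7 31.7 31.6 32.  31.7 31.9 31.7 31.9 31.9 32.
 32.  32.1 31.9 31.4]
side 0.0595 1402
   xmin [-45.5 -46.9 -46.2 -46.1 -46.3 -46.3 -45.9 -46.4 -45.9 -46.6 -46.4 -46.3
 -46.7]
   xmax [14.9 13.4  7.5  6.   5.3  4.9  4.8  5.9  5.9  4.5  2.5 -5.2 -9.2]
   ymin [-27.9 -28.1 -27.6 -28.3 -28.8 -27.6 -27.7 -27.5 -27.  -27.8 -28.  -28.6]
   ymax [ 32.3  31.6  32.3  32.4  32.4  32.1  32.4  32.1  24.7  21.4  14.9 -22.7]
scene 0.03 224
   xmin [ -9.8 -10.1  40.2  40.1  36.8  41.2  37.8  39.3  39.6  37.4  40.2  40.1]
   xmax [51.5 52.9 52.  52.9 51.4 52.9 53.3 52.  53.7 54.4 52.3 53.9]
   ymin [-26.8 -27.  -26.8]
   ymax [-24.5  15.7  28.8]
scene 0.0595 1077
   xmin [ 10.  -31.4 -43.3 -46.2 -46.4 -43.9 -44.2 -39.4 -41.  -40.3 -41.2 -43.6
 -29.8]
   xmax [53.5 55.4 55.6 56.4 55.9 54.4 55.2 55.1 55.6 55.4 54.7 57.  53.8]
   ymin [-18.  -18.6 -20.4 -20.2 -22.5 -22.1 -22.4 -22.6 -24.4 -24.6 -24.9 -28.2
 -26.4 -26.7 -26.7 -26.6 -26.9 -26.8]
   ymax [28.  29.2 29.  30.5 30.  31.5 33.2 32.7 32.3 32.3 31.7 31.1 31.4 32.
 32.3 31.2 31.8 30.6]
```

send_rows(
  rows=[
    [[-2.4,-0.7,0,0],[-2.4,-0.7,-4,0],[-2.4,-0.7,-8,0],[-2.4,-0.7,-8,0],[-2.4,-0.7,-8,0]],
  ],
)

```text
t: 8.5
eef_pos: [0.5175, 0.2807, 0.0395]
eef_rot: [-0.0, -0.108, 0.994, -0.0]
wrist_force: [0.6, 0.4, -0.9]
width: 0.688
gripper_force: 15.0
```

```bash
python3 rel.py 12.4 .030 .0515|grep -A4 side; python3 -c "
from h import *
look(.051)"
```

```text
side 0.03 172
   xmin [-49.1 -48.7 -49.5 -48.9 -49.  -49.  -49.  -49.4 -49.1 -48.7 -48.2 -49. ]
   xmax [-47.2 -47.2 -46.7 -46.9 -47.5 -47.4 -47.1 -47.2 -46.2 -47.1  -7.1  -6.3]
   ymin [28.2 28.2 28.7 28.9 27.9 28.8 29.  29.5]
   ymax [32.3 32.2 32.3 32.4 31.6 31.7 31.6 32.3]
side 0.0515 1336
   xmin [-48.9 -48.7 -48.6 -48.9 -48.9 -49.1 -49.1 -48.8 -49.6 -48.7 -49.2 -49.5
 -48.9]
   xmax [ 11.9   7.7   5.2   1.2   2.2   1.5   1.3   1.6   1.6   1.   -0.5  -7.
 -11.3]
t 8.6 tcp [517.6 280.8  39.6] yaw 102.4 F [-0.  -0.1 -0.8] w 0.6901992296067642
[322. 265.] [255 207 136 119] (array([499.1, 275.7]), array([60.2, 59.5]), -77.6, 15186, np.float64(0.050446463587877285)) mean [497.1 275.3  50.4]
[323. 375.] [264 359 118  34] (array([555.8, 288.2]), array([60.3, 22.2]), -77.9, 3944, np.float64(0.05036009893755734)) mean [555.7 288.3  50.4]
```

Aligned. Next I'll ease it down.

send_rows(
  rows=[
    [[0,0,-1,0],[0,0,-2,0],[0,0,-2.6,0],[0,0,-2.6,0],[0,0,-2.6,0]],
  ],
)

```text
t: 9.28
eef_pos: [0.5175, 0.2807, 0.0369]
eef_rot: [0.0, -0.108, 0.994, 0.0]
wrist_force: [-0.3, 0.2, -1.3]
width: 0.689
gripper_force: 15.0
```

send_rows(
  rows=[
    [[0,0,-0.5,0],[0,0,-0.8,0],[0,0,-0.8,0],[0,0,-0.8,0]],
  ],
)

```text
t: 9.78
eef_pos: [0.5175, 0.2807, 0.0368]
eef_rot: [0.0, -0.108, 0.994, 0.0]
wrist_force: [-1.7, -0.4, 4.5]
width: 0.687
gripper_force: 15.0
```

send_rows(
  rows=[
    [[0,0,0.3,0],[0,0,0.3,0],[0,0,0.3,0],[0,0,0.3,0],[0,0,30,0],[0,0,80,0],[0,0,120,0],[40,0,120,0],[95,20,120,0],[95,20,120,0],[95,20,120,0]],
  ],
  grip=-1,
)

```text
t: 11.15
eef_pos: [0.612, 0.3003, 0.1551]
eef_rot: [-0.001, -0.108, 0.994, -0.0]
wrist_force: [0.3, 0.3, 0.1]
width: 0.999
gripper_force: 0.0
```

```bash
python3 rel.py 12.4 .030 .048; python3 -c "
from h import *
look(.048,'w4')
"
```

```text
side 0.03 163
   xmin [-49.4 -49.3 -49.4 -48.9 -49.8 -48.7 -49.1 -49.6]
   xmax [-48.8 -48.3 -48.4 -47.7 -47.9 -48.2  29.8  48.2]
   ymin [30.6 30.5 30.8 31.  30.5 30.2 30.4 30.4 30.4 30.8 30.4 30.7 30.9]
   ymax [31.9 32.1 32.4 31.9 31.8 31.4 32.4 32.6 32.2 32.2 32.4 32.  31.8]
side 0.048 2643
   xmin [-49.4 -49.4 -49.5 -49.1 -49.1 -49.3 -49.3 -49.6 -49.2 -49.9 -49.6 -49.5
 -48.7]
   xmax [51.  50.1 50.5 49.7 50.5 50.3 50.7 49.7 50.6 51.6 51.8 49.7 50. ]
   ymin [-28.6 -28.2 -27.6 -28.4 -28.3 -27.9 -28.3 -29.1 -26.5 -29.3 -27.5 -29.5
 -28.3 -27.4 -28.  -27.7 -28.4 -27.8]
   ymax [32.4 32.3 32.2 32.4 32.  32.2 32.3 31.4 31.6 32.  31.7 31.7 31.9 31.7
 32.2 31.9 32.  32.2]
scene 0.03 66
   xmin [-35.   47.5  50.8  49.9  48.6  50.   49.3  48.5]
   xmax [51.4 52.8 52.8 51.8 53.2 53.2 52.1 52.7]
   ymin []
   ymax []
scene 0.048 1109
   xmin [-48.2 -48.4 -48.5 -48.  -48.5 -48.2 -49.5 -48.5 -47.1 -47.9 -45.5 -49.6
 -35.2]
   xmax [50.2 52.6 52.3 52.3 52.7 54.5 51.9 54.4 52.2 54.2 52.3 51.4 48. ]
   ymin [-27.2 -27.2 -27.2 -27.5 -27.3 -27.4 -27.4 -25.6 -26.1 -26.3 -25.7 -26.2
 -26.1 -26.6 -26.4 -26.4 -26.7 -26.5]
   ymax [29.9 31.4 31.6 30.8 31.  30.4 30.1 31.6 31.3 31.1 30.7 30.3 29.8 29.9
 29.7 29.4 30.  30.6]
t 11.25 tcp [611.6 300.4 156.3] yaw 102.4 F [ 0.5 -0.2 -0.4] w 1.001899211056609
[324. 104.] [280  32  88 147] (array([518.7, 279.9]), array([99.7, 60.1]), 12.5, 12134, np.float64(0.04781678110065413)) mean [516.2 279.4  47.8]
```

View pics/w4.png

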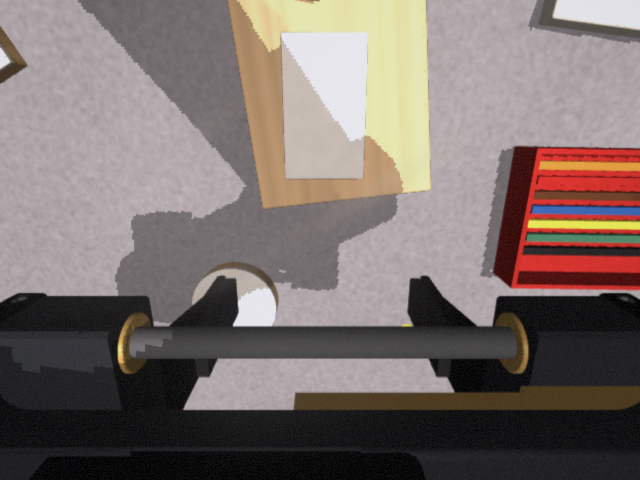

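The pile is flush to under 0.5 mm and sits at (324,104). Next is panel_table.

send_rows(
  rows=[
    [[-8,-40,0,-8],[-16,-80,0,-16],[-25,-120,0,-25],[-33,-160,0,-33],[-42,-200,0,-42],[-50,-240,0,-50],[-58,-285,0,-58],[-67,-322,-5,-62],[-67,-322,-10,-62],[-67,-322,-10,-62],[-67,-322,-10,-62]],
  ],
)

```text
t: 12.68
eef_pos: [0.5458, -0.0203, 0.1465]
eef_rot: [0.0, 0.419, 0.908, 0.0]
wrist_force: [0.0, -0.2, -0.7]
width: 1.003
gripper_force: 0.0
```

```bash
python3 -c "
from h import *
look(.018,'w5')
"
```

```text
t 12.675 tcp [545.8 -20.3 146.5] yaw 40.5 F [ 0.  -0.2 -0.7] w 1.0028785226928805
[321. 223.] [286 168  73 114] (array([544.6, -22.8]), array([100.3,  60.1]), -50.4, 7848, np.float64(0.017821245789214325)) mean [542.8 -20.6  17.8]
```

View pics/w5.png

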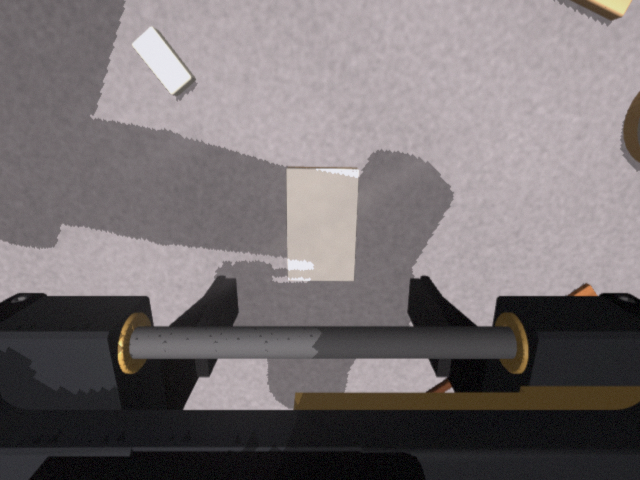

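Panel_table is at (321,223), between the fingers and clear all round.

send_rows(
  rows=[
    [[-1.3,-1.2,-40,-0.8],[-1.3,-1.2,-90,-0.8],[-1.3,-1.2,-120,-0.8],[-1.3,-1.2,-139.8,-0.8],[-1.3,-1.2,-139.8,-0.8],[-1.3,-1.2,-139.8,-0.8]],
  ],
)

```text
t: 13.48
eef_pos: [0.5451, -0.0219, 0.0072]
eef_rot: [0.001, 0.426, 0.905, 0.0]
wrist_force: [-0.3, 0.2, -0.0]
width: 1.002
gripper_force: 0.0
```

send_rows(
  rows=[
    [[0,0,0,0],[0,0,0,0],[0,0,0,0],[0,0,0,0],[0,0,0,0],[0,0,0,0],[0,0,0,0],[0,0,0,0]],
  ],
  grip=1,
  grip_force=15,
)

```text
t: 14.48
eef_pos: [0.5445, -0.0224, 0.0067]
eef_rot: [0.0, 0.426, 0.905, 0.0]
wrist_force: [-0.2, 0.4, 4.4]
width: 0.686
gripper_force: 15.0
```

send_rows(
  rows=[
    [[0,0,15,0],[0,0,50,0],[0,0,100,2],[0,30,145,10],[-2,75,145,20],[-6,120,145,30],[-11,165,145,40],[-16,210,145,50],[-22,255,145,58],[-26.7,295,145,62.8],[-26.7,303.2,145,62.8],[-26.7,303.2,145,62.8]],
  ],
)

```text
t: 15.98
eef_pos: [0.5171, 0.2806, 0.1512]
eef_rot: [-0.0, -0.108, 0.994, -0.0]
wrist_force: [-1.0, 0.2, 0.6]
width: 0.685
gripper_force: 15.0
```

send_rows(
  rows=[
    [[0,0,-30,0],[0,0,-60,0],[0,0,-80,0],[0,0,-90,0],[0,0,-90,0],[0,0,-90,0]],
  ],
)

```text
t: 16.73
eef_pos: [0.5181, 0.2808, 0.0624]
eef_rot: [0.001, -0.108, 0.994, 0.0]
wrist_force: [0.3, -0.4, -0.4]
width: 0.685
gripper_force: 15.0
```

```bash
python3 rel.py 12.4 .048 .0725; python3 -c "
from h import *
look(.073)"
```

```text
side 0.048 371
   xmin [-49.6 -49.5 -50.  -49.4 -49.5 -49.3 -49.3 -49.  -48.9 -49.3 -49.5 -49.1]
   xmax [-46.4 -45.9 -45.5 -46.4 -46.1 -46.2 -46.4 -46.  -46.2  -5.7  46.2  49.2]
   ymin [25.7 25.3 25.8 25.5 24.6 25.6 25.3 24.8 25.4 28.3 28.9 29.  28.9 29.1
 29.  29.1 28.9 28.5]
   ymax [31.9 31.9 31.9 31.7 31.7 31.7 31.3 31.8 32.  32.4 32.  32.2 32.4 31.5
 32.2 32.  32.3 32.6]
side 0.0725 1518
   xmin [-50.9 -51.1 -50.7 -51.  -51.5 -51.6 -50.9 -51.7 -51.  -51.5 -51.2 -51.2
 -51.3]
   xmax [13.2  8.2  5.3  4.6  5.2  4.2  4.5  4.3  4.2  3.  -0.9 -7.7 -9.9]
   ymin [-28.6 -28.4 -28.1 -29.2 -28.  -27.3 -28.3 -28.  -28.1 -28.6 -27.8 -27.9]
   ymax [ 32.4  32.   32.2  32.1  31.9  33.1  31.7  31.   22.2  19.1  -7.1 -25.5]
scene 0.048 210
   xmin [-10.7  39.2  41.1  37.2  38.4  40.   37.7  39.9  38.3  38.4  39.8  39.3]
   xmax [53.2 52.1 52.7 52.7 53.1 52.3 51.2 52.9 52.8 51.  56.2 51.7]
   ymin [-26.5 -26.7]
   ymax [25.7 30. ]
scene 0.0725 1073
   xmin [ -0.1 -31.6 -48.7 -52.  -49.4 -51.4 -48.2 -49.1 -53.9 -49.7 -52.1 -50.5
 -50.1]
   xmax [50.  50.6 50.8 50.2 50.1 51.4 50.7 50.2 51.3 49.9 49.4 53.  50.1]
   ymin [-19.3 -19.  -21.3 -19.5 -22.8 -23.3 -21.8 -23.6 -25.  -25.6 -27.3 -27.1
 -27.3 -27.4 -27.2 -27.2 -27.2 -27.1]
   ymax [31.9 31.2 29.3 29.1 29.2 30.1 31.1 31.2 31.3 30.5 31.8 31.5 31.6 30.9
 32.5 30.5 29.9 29.7]
t 16.825 tcp [518.  281.   62.4] yaw 102.4 F [-0.1  0.4 -0.1] w 0.688916975326192
[323. 262.] [255 202 136 124] (array([498.1, 275.7]), array([61.5, 60.3]), 12.5, 15962, np.float64(0.07328944323584005)) mean [496.1 275.3  73.3]
[322. 375.] [264 359 118  33] (array([555.8, 288.3]), array([60. , 22.1]), -77.7, 3836, np.float64(0.07325102526457043)) mean [555.8 288.3  73.3]
```

send_rows(
  rows=[
    [[1.8,0.4,0,0],[1.8,0.4,-2.5,0],[1.8,0.4,-4.5,0],[1.8,0.4,-4.5,0],[1.8,0.4,-4.5,0]],
  ],
)

```text
t: 17.5
eef_pos: [0.5193, 0.2811, 0.0568]
eef_rot: [-0.0, -0.108, 0.994, -0.0]
wrist_force: [0.1, -0.9, -0.4]
width: 0.688
gripper_force: 15.0
```

```bash
python3 rel.py 12.4 .048 .0685|grep -v ymin
```

```text
side 0.048 149
   xmin [-49.1 -49.3 -49.7 -49.6 -49.3 -49.3 -49.9 -49.8 -49.4 -49.7 -49.6 -49.5]
   xmax [-47.9 -47.4 -47.6 -48.1 -48.2 -48.3 -48.2 -48.  -47.5 -48.   -6.9  45. ]
   ymax [32.3 32.1 31.8 32.  32.1 32.  31.8 32.6]
side 0.0685 1484
   xmin [-49.7 -49.7 -50.2 -50.1 -50.1 -50.2 -49.9 -49.8 -50.2 -50.4 -49.5 -49.8
 -49.8]
   xmax [13.9 11.8  7.1  5.8  5.3  4.7  5.2  5.6  5.3  3.6  0.7 -5.4 -8.5]
   ymax [ 31.7  32.2  32.6  32.   31.8  32.4  32.2  30.7  24.   20.5  10.9 -22.2]
scene 0.048 104
   xmin [ 6.  46.3 46.3 48.2 47.3 49.4 46.  46.6 48.5 46.4 48.4 48. ]
   xmax [53.7 52.1 51.7 51.5 52.  51.7 51.9 53.3 53.7 52.1 53.  51.8]
   ymax []
scene 0.0685 1082
   xmin [  2.3 -35.4 -49.4 -49.3 -48.7 -50.5 -48.6 -47.3 -48.3 -47.6 -50.1 -49.3
 -48. ]
   xmax [51.4 51.5 52.1 52.  51.3 52.3 53.4 51.2 51.3 51.  51.7 51.4 50.7]
 -26.8 -26.5 -26.6 -26.5 -26.7 -26.9]
   ymax [31.4 28.9 28.8 30.2 30.2 29.9 31.6 30.9 32.2 32.  31.7 31.4 30.6 30.2
 32.  30.  30.  30.8]
```

Another +0.4 mm along x′, then down to contact.

send_rows(
  rows=[
    [[0.4,0.1,0,0],[0.4,0.1,-1,0],[0.4,0.1,-1.6,0],[0.4,0.1,-2,0],[0.4,0.1,-2.3,0],[0.4,0.1,-2.3,0]],
  ],
)

```text
t: 18.35
eef_pos: [0.5197, 0.2812, 0.0548]
eef_rot: [0.0, -0.108, 0.994, 0.0]
wrist_force: [-1.9, -1.1, 2.1]
width: 0.683
gripper_force: 15.0
```

send_rows(
  rows=[
    [[0,0,-0.3,0],[0,0,-0.3,0],[0,0,-0.3,0]],
  ],
)

```text
t: 18.73
eef_pos: [0.5197, 0.2811, 0.0547]
eef_rot: [0.0, -0.108, 0.994, -0.0]
wrist_force: [-2.3, -0.5, 6.2]
width: 0.684
gripper_force: 15.0
```

send_rows(
  rows=[
    [[0,0,0.2,0],[0,0,0.2,0],[0,0,0.2,0],[0,0,0.2,0],[0,0,30,0],[0,0,80,0],[0,0,120,0],[40,0,120,0],[95,20,120,0],[95,20,120,0],[95,20,120,0]],
  ],
  grip=-1,
)

```text
t: 20.1
eef_pos: [0.6142, 0.3008, 0.1732]
eef_rot: [-0.001, -0.108, 0.994, -0.0]
wrist_force: [-0.7, -0.1, -0.2]
width: 0.998
gripper_force: 0.0
```

```bash
python3 rel.py 12.4 .030 .048 .066; python3 side.py s2.png; python3 -c "
from h import *
look(.066)
"
```

```text
side 0.03 166
   xmin [-49.5 -49.9 -49.4 -48.9 -49.3 -49.1 -48.7 -49. ]
   xmax [-48.5 -48.1 -48.2 -47.6 -48.  -48.1  39.4  49.6]
   ymin [30.5 29.9 30.5 30.5 29.8 30.  30.4 30.4 30.4 30.2 30.4 30.5 30.5 29.8]
   ymax [32.1 32.5 31.8 31.9 32.  31.9 32.  31.7 31.6 32.  31.6 31.7 32.1 31.5]
side 0.048 166
   xmin [-49.2 -49.4 -49.  -49.6 -49.5]
   xmax [-48.2 -48.3 -47.9  26.6  50.3]
   ymin [30.3 30.6 29.8 30.6 31.  30.8 29.9 30.5 30.4 30.7 29.3 31.1 30.6]
   ymax [32.1 32.3 31.7 32.5 31.7 32.6 31.9 32.8 32.7 31.9 32.8 32.  31.7]
side 0.066 2669
   xmin [-49.6 -49.7 -49.9 -49.6 -49.4 -49.5 -49.1 -49.2 -49.3 -49.2 -49.8 -48.9
 -49. ]
   xmax [50.6 50.1 48.3 51.5 49.7 50.8 49.8 49.8 50.9 50.7 50.1 50.3 49.2]
   ymin [-28.  -27.9 -29.6 -26.8 -29.3 -28.6 -27.8 -29.2 -28.9 -27.6 -29.5 -27.
 -29.  -28.1 -29.5 -27.8 -28.2 -27.8]
   ymax [32.1 32.2 32.1 32.4 32.  33.1 31.7 32.1 32.3 31.9 31.9 32.  31.9 32.
 31.7 32.7 31.7 32.2]
scene 0.03 56
   xmin [49.7 48.8 49.5 49.8 50.7 50.8 49.5 49.3]
   xmax [52.8 50.7 52.  52.2 53.  52.  52.4 52.4]
   ymin []
   ymax []
scene 0.048 59
   xmin [11.9 51.1 49.2 48.3 49.8 50.3 49.5 49.2]
   xmax [49.5 54.2 51.8 51.8 52.9 53.1 51.6 51.1]
   ymin []
   ymax []
scene 0.066 1124
   xmin [-48.6 -49.2 -46.4 -47.8 -49.7 -49.8 -49.8 -48.2 -48.5 -50.  -48.  -50.3
 -47.1]
   xmax [51.7 51.1 51.6 53.4 51.9 52.1 52.2 52.3 52.5 51.2 51.2 53.4 39.3]
   ymin [-26.9 -26.9 -27.1 -26.9 -27.2 -27.3 -27.3 -27.3 -27.1 -27.3 -27.2 -27.3
 -27.4 -27.3 -26.2 -26.2 -26.3 -26.4]
   ymax [31.8 31.  31.4 30.6 30.3 30.  31.6 31.3 30.6 30.9 30.1 29.8 31.1 30.9
 29.1 28.7 30.4 29.2]
t 20.3 tcp [614.  301.1 175.2] yaw 102.4 F [0.8 0.7 0.2] w 1.0009972732303116
[324. 100.] [280  28  88 147] (array([518.5, 279.8]), array([99.4, 60.2]), 12.4, 12152, np.float64(0.06580732314283354)) mean [515.9 279.3  65.8]
```

View pics/s2.png

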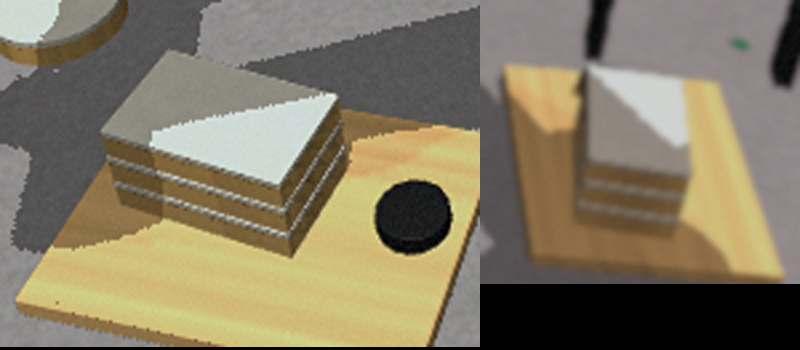

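The crops show all three panels flush in one pile with white faces up. The lid at (413,217) hasn't moved, and the gripper is clear.

```bash
python3 -c "
from plant import ctrl
print(ctrl.job_done())"
```

```text
the job is handed in; nothing more can be done
None
```

The three panels are in one pile on the board, white faces up and long sides aligned, with edges flush to about 0.5 mm; I handed the job in at about 20 s, with the gripper clear and no other objects touched.

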